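Change over the salt boxes

TASK

Change over the two wooden salt boxes: push the lid that now stands open so that it drops fully shut, and push the thumb tab of the shut lid up and over so that this lid leans back past upright and stays open by itself. Only push with the fingers: do not pick up, tip the boxes or push them out of place, and do not disturb the things around them. Either lid may be done first.

Things in the scene. Friction and masses are not known exactly. Their poses are not given: they have to be found in the camera images.
- open_box: The wooden box whose lid stands open at the start (which of the two places it has varies). Loose, about 1.2 kg, 86 deep x 120 wide x 70 mm high without the lid; walls 6 mm. Origin: centre of its underside. Its x axis points from the front to the back (hinge side), y to the left along the hinge, z up. It slides at about 5 N sideways push and tips if its lid is pressed hard against the open stop.
- open_box_lid (a joint): Angle of its lid (rad): 0 = lying shut, 1.57 = upright, 1.75 = stop, leaning back open. No spring, little friction, damped 0.05 N m s: below about 1.48 it sinks shut by gravity in 2 to 5 s, above it leans back on the stop and stays. Lifting takes about 0.06 N m about the hinge.
- open_box_hinge (a point): Centre of the hinge axis of its lid: 44 mm behind the box's origin (box +x) and 74 mm above the underside. The shut lid runs from 1 mm to 90 mm in front of it, 124 mm wide, from 3 mm below to 5 mm above it, with a 16 mm wooden knob 12 mm high standing on it 69 mm in front of the hinge.
- open_box_tab (a point): Centre of the rolled end of its lid's steel thumb tab: round bar, radius 4, length 44 mm along the hinge; lid shut: 116 mm in front of and 33 mm above the hinge (120 mm from its axis); fully open: 53 mm behind, 107 mm above. A 4 mm plate rises to it at 45 degrees from the lid's top front edge; below is room for a fingertip. Go along with it in an arc: a level push can jam by friction.
- shut_box: The second wooden box, of the same make and size and the same frame, whose lid is shut at the start. Loose, about 1.2 kg.
- shut_box_lid (a joint): Angle of its lid, same meaning and behaviour as open_box_lid; starts at 0.
- shut_box_hinge (a point): Centre of the hinge axis of its lid, placed as on the other box.
- shut_box_tab (a point): Centre of the rolled end of its thumb tab, placed as on the other box.
- sesame_jar: Bystander: lidded glass jar, 54 mm across, 85 mm high. Origin: centre of its underside.
- pepper_mill: Bystander: shaker with a grey domed top, 44 mm across, 90 mm high. Origin: centre of its underside.
- tongs: Bystander: steel tongs lying on the worktop, 90 x 152 x 13 mm. Origin: centre of the underside.
- dish_greens: Bystander: white enamel dish with herbs, 95 x 87 x 46 mm. Origin: centre of the underside.
Not all that is in view belongs to the job. What is shaped like the open_box but blue is not meant.

How it is judged:
By the outcome, as a careful person would: the job done as asked, in the order asked, and still so for the second after the job is handed in, with the robot touching nothing.
It also fails if it takes over 58 s, if anything falls off the work surface, if the arm or the gripper's body presses on something with over 40 N, if the wrist force passes 120 N, or if a joint passes its speed limit or range.

ROBOT

A 6-joint arm with a two-finger parallel gripper is mounted at the origin on a cart in front of the work surface, level with it; the furniture and walls round the work are solid. World frame = base frame: x ahead of the robot, y to its left, z up, the work surface at z = 0. Lengths are in m, angles in rad, forces in N, time in s.
With the tool pointing down it reaches from about 0.275 to 0.875 m from the base axis. Payload 12.5 kg.
Tool frame: the origin (TCP) lies at the very end of the fingers, on their centre line; the grasp point (between the pads) lies 19 mm behind it; x points along the fingers, y is the direction in which the jaws open and shut, and the axes are right-handed (so a half turn about x gives the same grasp; the last joint's range is limited). The gripper opens to 85 mm and grips with 20 to 120 N. Pads are 22 mm wide; open, the fingers measure 114 mm over their backs; the gripper's body (76 mm by 85 mm) begins 54 mm behind the grasp point. The pads swing forward as they close: fully open they stand 13 mm farther back than shut.
Start: joints at [1.024, 0.351, 1.652, -0, 1.139, -0.085], TCP at [0.245, 0.492, 0.231] pointing down, gripper open.
Joint ranges: [-2.75, 2.75], [-0.79, 2.1], [0.01, 2.65], [-1.57, 4.71], [0.07, 3.14], [-2.87, 2.87]. Speed limits (rad/s): [2.22, 2.22, 2.79, 3.14, 3.14, 3.14].

INTERFACE

Orientations are given as a 3x3 rotation matrix whose columns are the frame's x, y, z axes.
In Python, from bench import manip gives the robot as it stands. Calls block until the motion is done:
- manip.move_ptp(position, orientation): joint-space move of the TCP to a pose.
- manip.move_l(position, attitude=None, max_speed=0.15): straight line of the TCP; attitude=None keeps the orientation; max_speed is the mean speed in m/s.
- manip.move_j(angles): joint-space move.
- manip.set_gripper(opening, effort=None): opening from 0.0 (shut) to 1.0 (fully open); effort is the grip in N (None keeps the last); returns when the fingers have stopped.
- manip.dwell(seconds).
- manip.inverse_kinematics(position, orientation): joint angles nearest the present ones, or None.
- manip.grab_frame(name): name is "side" or "top"; returns (picture, depth): 480x640x3 uint8, red, green, blue; 480x640 float32, m along the optical axis (not along the pixel's ray), 0 where there is no reading.
- manip.get_calibration(name): a dict with "camera_matrix" (3x3 intrinsics, pixels), "R" (3x3) and "t" (3): a world point X has camera coordinates R X + t. Camera axes: x right, y down, z forward; pixel columns grow to the right and rows downward; lengths in m; the calibration is good to about 2 mm. A picture is of the moment at which its call begins. get_calibration takes no time and is no camera call.
A pose or a line that the arm cannot do raises manip.Unreachable and nothing moves.
- manip.sign_off(): hands the job in, once; it reports no verdict.
Trained networks look in the newest picture that a camera, given by its name, has taken for a name from the list of things; names that differ only in an ending like _2 or _b are one class to them, and where a whole thing is asked for, a point or a joint stands for the part that bears it (a point fixed in the world has none). Each returns a list of dicts, best first, with "confidence" (0 to 1); they miss things now and then, are a little off and sometimes report something else, mostly with a low value. They report only what shows in the picture. A call takes as long as a camera call. They do not tell look-alikes from the thing itself.
- manip.look_for(camera, name): "at" ([x, y, z] in m, in world coordinates, good to about 4 mm: the middle of the surface that is visible of it).
Readings, each from a call of its own:
- manip.current_time(): time.
- manip.current_qpos(): joint angles.
- manip.current_joint_vel(): joint speeds.
- manip.current_joint_torque(): joint torques, N m.
- manip.current_ee_pos(): TCP position.
- manip.current_tcp_rot(): TCP orientation.
- manip.current_force(): force on the tool from outside, world axes, zero at the start.
- manip.current_ft_torque(): the same for the moment, N m.
- manip.current_grip_width(): opening from 0.0 (shut) to 1.0 (fully open).
Only numpy, scipy, OpenCV 4.12 (cv2) and the standard library are available. Lean on these libraries where they do the work, as an engineer would, in place of code of your own. Each camera call takes 0.05 s, during which the arm holds its last target.

## Working session

There is one attempt and no reset: what is moved stays moved. The work goes in short steps, each a Python script; the robot and the scene stay as the last script left them, time stands still between calls to the robot, and variables do not carry over. Pictures are saved under pics/ and viewed, and the job is handed in when it is done.

```bash
ls; mkdir -p pics
cat > h.py <<'E'
import numpy as np, cv2
from bench import manip
def snap(cam,name):
    im,d=manip.grab_frame(cam)
    cv2.imwrite(f'pics/{name}.png',cv2.cvtColor(im,cv2.COLOR_RGB2BGR)); np.save(f'pics/{name}_d.npy',d)
    return im,d
def world(cam,d):
    c=manip.get_calibration(cam);K=np.array(c["camera_matrix"]);R=np.array(c["R"]);t=np.array(c["t"])
    v,u=np.mgrid[0:d.shape[0],0:d.shape[1]]
    P=np.stack([(u-K[0,2])/K[0,0]*d,(v-K[1,2])/K[1,1]*d,d],-1)
    W=(P-t)@R
    W[d==0]=np.nan
    return W
def proj(cam,X):
    c=manip.get_calibration(cam);K=np.array(c["camera_matrix"]);p=K@(np.array(c["R"])@np.array(X)+np.array(c["t"]));return p[:2]/p[2]
E
python3 - <<'E'
from h import *
for c in ["top","side"]:
    snap(c,c+"0")
    for n in ["open_box","shut_box","open_box_lid","open_box_tab","shut_box_tab","open_box_hinge","sesame_jar","pepper_mill","tongs","dish_greens"]:
        for r in manip.look_for(c,n): print(c,n,round(r["confidence"],2),np.round(r["at"],3),proj(c,r["at"]).astype(int))
print(manip.current_time())
E
```

```text
pics
top open_box 0.93 [ 0.542 -0.627  0.075] [454 210]
top open_box 0.89 [ 0.52  -0.286  0.068] [327 231]
top shut_box 0.9 [0.582 0.035 0.077] [203 219]
top shut_box 0.62 [0.58  0.045 0.077] [199 219]
top open_box_lid 0.89 [ 0.539 -0.283  0.152] [326 216]
top open_box_tab 0.69 [ 0.54  -0.284  0.147] [326 216]
top open_box_tab 0.6 [ 0.542 -0.636  0.08 ] [458 209]
top shut_box_tab 0.93 [0.582 0.045 0.079] [199 219]
top open_box_hinge 0.65 [ 0.541 -0.636  0.075] [458 210]
top open_box_hinge 0.62 [ 0.539 -0.286  0.151] [327 216]
top open_box_hinge 0.28 [0.582 0.042 0.074] [200 219]
top sesame_jar 0.59 [ 0.509 -0.439  0.089] [386 228]
top pepper_mill 0.76 [ 0.582 -0.421  0.07 ] [375 203]
top pepper_mill 0.75 [0.582 0.045 0.078] [199 219]
top dish_greens 0.98 [ 0.356 -0.432  0.022] [387 289]
side open_box 0.94 [ 0.494 -0.303  0.056] [327 260]
side open_box 0.86 [ 0.552 -0.667  0.081] [346 358]
side shut_box 0.55 [0.586 0.012 0.076] [370 195]
side open_box_lid 0.88 [ 0.541 -0.302  0.158] [349 220]
side open_box_lid 0.88 [ 0.553 -0.639  0.078] [347 349]
side open_box_tab 0.77 [ 0.552 -0.639  0.078] [347 349]
side open_box_tab 0.67 [ 0.549 -0.3    0.16 ] [353 219]
side open_box_tab 0.29 [0.588 0.032 0.08 ] [371 191]
side shut_box_tab 0.68 [0.585 0.032 0.077] [370 192]
side open_box_hinge 0.9 [ 0.548 -0.297  0.154] [353 220]
side sesame_jar 0.72 [ 0.517 -0.468  0.059] [333 301]
side pepper_mill 0.65 [ 0.598 -0.443  0.047] [373 301]
side tongs 0.58 [ 0.338 -0.209  0.003] [265 256]
side tongs 0.29 [0.589 0.036 0.076] [371 192]
side dish_greens 0.86 [ 0.354 -0.431  0.027] [256 300]
1.1
```

View pics/top0.png

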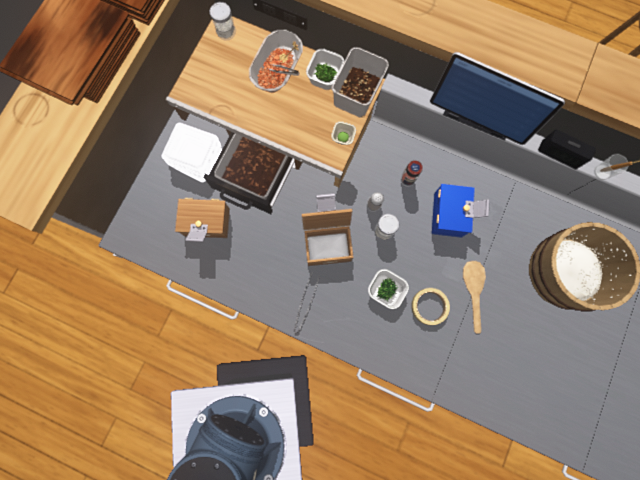

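View pics/side0.png

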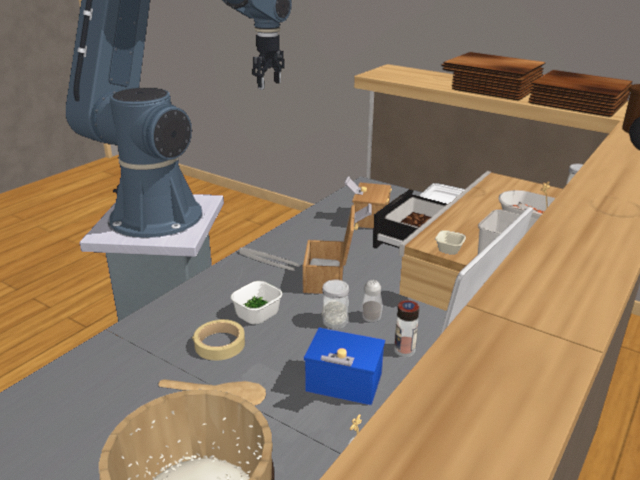

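The top view shows the open wooden box at (328,240), its lid standing at (327,217) with the tab at (325,196). The shut wooden box is at (203,217), with its tab at the front at (197,233). The blue look-alike at (455,210) is excluded. I'll check both choices in close crops and fit the poses from depth.

Run:
```python
from h import *
im=cv2.imread('pics/top0.png');s=cv2.imread('pics/side0.png')
a=cv2.resize(im[185:280,165:365],(800,380),interpolation=cv2.INTER_CUBIC)
b=cv2.resize(s[165:305,290:430],(400,400)[::-1]);cv2.imwrite('pics/crop_a.png',a);cv2.imwrite('pics/crop_b.png',cv2.resize(s[165:305,230:410],(771,600)))
for cam in ["top","side"]:
    W=world(cam,np.load(f'pics/{cam}0_d.npy')); I=cv2.imread(f'pics/{cam}0.png')
    np.save(f'pics/{cam}_W.npy',W)
    for nm,c,zr in [("shuttop",(.58,.035),(.072,.085)),("shuttab",(.55,.045),(.095,.13)),("openrim",(.52,-.29),(.06,.08)),("lid",(.55,-.29),(.1,.17)),("opentab",(.58,-.29),(.172,.2))]:
        m=(np.abs(W[...,0]-c[0])<.13)&(np.abs(W[...,1]-c[1])<.13)&(W[...,2]>zr[0])&(W[...,2]<zr[1])
        p=W[m]
        if len(p)<3: print(cam,nm,len(p));continue
        r=cv2.minAreaRect((p[:,:2]*1000).astype(np.float32))
        print(cam,nm,len(p),p.mean(0).round(3),np.round(r[0],1),np.round(r[1],1),round(r[2],1),p[:,2].min().round(3),p[:,2].max().round(3))
```

```text
top shuttop 1611 [0.595 0.038 0.08 ] [612.2  20.5] [147.6 201.9] 44.1 0.072 0.085
top shuttab 310 [ 0.606 -0.008  0.103] [583.3  -6.7] [105.5 179.4] 65.4 0.095 0.116
top openrim 434 [ 0.492 -0.294  0.07 ] [ 529.2 -279.3] [279.1 188.7] 78.9 0.06 0.08
top lid 954 [ 0.572 -0.293  0.138] [ 605.3 -285.2] [123.7 149.5] 89.8 0.1 0.17
top opentab 203 [ 0.574 -0.284  0.181] [ 571.2 -284.8] [30.8 44. ] 0.1 0.172 0.194
side shuttop 797 [0.608 0.015 0.076] [613.4  17.8] [146.9 195.7] 51.1 0.072 0.085
side shuttab 119 [ 0.604 -0.01   0.099] [ 5.88e+02 -5.00e-01] [ 94.9 179.9] 59.1 0.095 0.108
side openrim 438 [ 0.493 -0.292  0.066] [ 551.5 -269. ] [258.1 146.2] 19.6 0.06 0.08
side lid 640 [ 0.594 -0.317  0.134] [ 606.  -290.2] [147.7 126.7] 0.2 0.1 0.17
side opentab 86 [ 0.578 -0.293  0.178] [ 576.2 -290.3] [18.9 45.8] 0.8 0.172 0.184
```

View pics/crop_a.png

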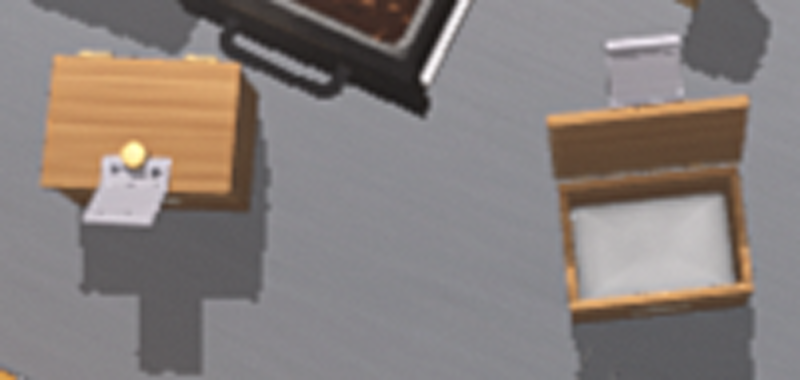

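View pics/crop_b.png

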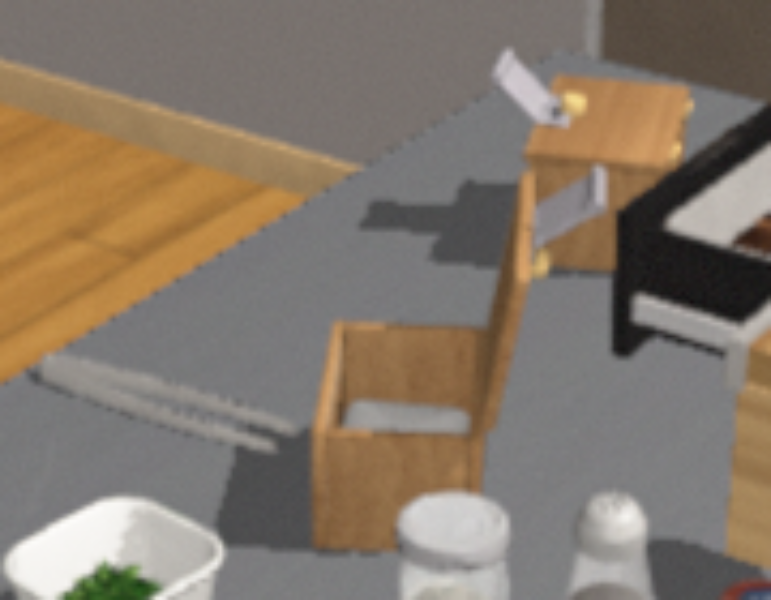

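Crops confirm both wooden boxes: the shut one has its tab facing the robot, and the open one's tab leans behind its lid. Next I'll refine the poses within pixel windows.

Run:
```python
from h import *
def sel(cam,u0,u1,v0,v1,z0,z1):
    W=np.load(f'pics/{cam}_W.npy')[v0:v1,u0:u1].reshape(-1,3)
    return W[(W[:,2]>z0)&(W[:,2]<z1)]
def rep(n,p):
    r=cv2.minAreaRect((p[:,:2]*1000).astype(np.float32))
    print(n,len(p),p.mean(0).round(4),np.round(r[0],1),np.round(r[1],1),round(r[2],1),p[:,2].min().round(3),p[:,2].max().round(3))
    print('  box',cv2.boxPoints(r).round(0).astype(int).tolist())
rep('shut lid',sel('top',173,230,195,236,.073,.083))
rep('shut lid side',sel('side',345,395,178,206,.073,.083))
rep('shut tab',sel('top',182,212,220,245,.095,.13))
rep('shut tab top',sel('top',182,212,220,245,.106,.13))
rep('shut tab side',sel('side',340,362,170,200,.096,.13))
rep('shut knob',sel('top',190,205,215,228,.085,.094))
rep('open rim',sel('top',300,356,226,268,.062,.078))
rep('open lid front',sel('top',300,356,205,232,.085,.168))
rep('open tab',sel('top',313,338,190,203,.172,.2))
rep('open tab side',sel('side',345,375,200,225,.172,.2))
W=np.load('pics/top_W.npy')
# occupancy around: raised points near
for nm,c in [("shut",(.58,.04)),("open",(.53,-.287))]:
    print(nm)
    g={}
    m=(np.abs(W[...,0]-c[0])<.24)&(np.abs(W[...,1]-c[1])<.2)&(W[...,2]>.008)
    for x,y,z in W[m]:
        k=(int(np.floor(x/.02)),int(np.floor(y/.02)));g[k]=max(g.get(k,0),z)
    ys=range(int((c[1]+.2)/.02),int((c[1]-.2)/.02)-1,-1)
    print('y(mm)',*[f'{y*20:4d}' for y in ys])
    for x in range(int((c[0]+.24)/.02),int((c[0]-.24)/.02),-1): print(f'{x*20:4d} ',*[f'{g.get((x,y),0)*1000:4.0f}' for y in ys])
```

```text
shut lid 1409 [0.5924 0.0415 0.0794] [592.5  42.2] [125.3  93.6] 82.6 0.073 0.083
  box [[538, -14], [631, -26], [647, 98], [554, 110]]
shut lid side 526 [0.5893 0.032  0.0753] [587.9  35.7] [130.4  92.9] 81.9 0.073 0.083
  box [[533, -22], [625, -35], [643, 94], [551, 107]]
shut tab 118 [0.5265 0.0507 0.1057] [540.1  49.5] [43.8 45.4] 83.0 0.095 0.116
  box [[515, 31], [560, 25], [565, 68], [520, 74]]
shut tab top 58 [0.5213 0.0523 0.1106] [523.4  51.6] [43.1 11.6] 82.7 0.106 0.116
  box [[515, 31], [526, 29], [532, 72], [520, 74]]
shut tab side 44 [0.5239 0.045  0.1021] [524.6  48.4] [48.1 14.2] 81.2 0.096 0.108
  box [[514, 26], [528, 24], [535, 71], [521, 73]]
shut knob 33 [0.5672 0.0462 0.0905] [567.2  50.9] [25.1 13.9] 90.0 0.085 0.094
  box [[560, 38], [574, 38], [574, 63], [560, 63]]
open rim 389 [ 0.4856 -0.2867  0.0704] [ 485.4 -285.5] [ 86.6 119.7] 0.4 0.063 0.077
  box [[442, -226], [443, -346], [529, -345], [528, -225]]
open lid front 811 [ 0.539  -0.2849  0.1352] [ 543.6 -285. ] [123.7  32.4] 90.0 0.085 0.168
  box [[527, -347], [560, -347], [560, -223], [527, -223]]
op
[... 5257 characters left out ...]
   0    0    0    0    0    0    0
 400     0    0    0    0    0    0    0    0   11   11    0    0    0    0    0    0    0   49   51    0    0
 380     0    0    0    0    0    0    0   10    0   14    0    0    0    0    0    0   51   50   50   52   46
 360     0    0    0    0    0    0    0   12   11    0    0    0    0    8    0   49   53   31   37   36   51
 340     0    0    0    0    0    0   13    9   14    0    0    0    0    0    0   54   50   31   36   35   49
 320     0    0    9    9    0    0   14   12   10    0    0    0    0    0    0    0   48   51   30   50   50
 300     0    0    0    0    0    0   17   15    0    9    0    0    0    0    0    0    0   50   50   52   10
```

```bash
cat > plan.py <<'E'
from h import *
yaw=np.arctan2(-12,93.); H=np.array([.6376,.0364,.074])
bx=np.array([np.cos(yaw),np.sin(yaw),0]);by=np.array([-np.sin(yaw),np.cos(yaw),0]);bz=np.array([0,0,1.])
def Rp(p,sgn=1):
    x=np.cos(p)*bx-np.sin(p)*bz; y=sgn*by; return np.stack([x,y,np.cross(x,y)],1)
def pose(th,k=.5,gap=0.,back=0.,sgn=1):
    """TCP for lid angle th"""
    a=th+np.arctan2(33,116); roll=H+.1206*(-np.cos(a)*bx+np.sin(a)*bz)
    p=np.pi/4+k*th; t=np.cos(p)*bx-np.sin(p)*bz; n=np.sin(p)*bx+np.cos(p)*bz
    s=.014-.006*min(th/1.5,1)
    return roll-(.004+.011+gap)*n+(s-back)*t, Rp(p,sgn)
OB=np.array([.5295,-.2855,.074])
Rd=np.array([[0,0,1],[0,1,0],[-1,0,0.]])
E
python3 - <<'E'
from plan import *
for sgn in (1,-1):
  for th,g,b in [(0,.006,.08),(0,.006,0),(.5,0,0),(1,0,0),(1.5,0,0),(1.65,0,0),(1.65,.06,.03)]:
    P,R=pose(th,gap=g,back=b,sgn=sgn); q=manip.inverse_kinematics(P,R); print(sgn,th,P.round(3),None if q is None else np.round(q,2))
for sgn in (1,-1):
  R=Rd*np.array([1,sgn,sgn])
  for P in [(.61,-.2855,.28),(.61,-.2855,.165),(.50,-.2855,.165)]:
    q=manip.inverse_kinematics(np.array(P),R); print(P,None if q is None else np.round(q,2))
print(manip.current_time())
E
```

```text
1 0 [0.462 0.059 0.139] [0.13 0.24 2.42 3.73 0.33 1.2 ]
1 0 [0.518 0.052 0.082] [0.09 0.47 2.31 3.51 0.44 1.39]
1 0.5 [0.546 0.048 0.141] [ 0.05  0.32  2.09 -0.42  0.22 -1.01]
1 1 [0.591 0.042 0.176] [ 0.01  0.38  1.79 -0.06  0.69 -1.39]
1 1.5 [0.648 0.035 0.184] [-0.02  0.56  1.45 -0.    1.1  -1.46]
1 1.65 [0.664 0.033 0.18 ] [-0.02  0.63  1.34  0.    1.21 -1.47]
1 1.65 [0.606 0.04  0.212] [-0.01  0.49  1.49  0.    1.2  -1.46]
-1 0 [0.462 0.059 0.139] [ 0.13  0.24  2.42  3.73  0.33 -1.94]
-1 0 [0.518 0.052 0.082] [ 0.09  0.47  2.31  3.51  0.44 -1.75]
-1 0.5 [0.546 0.048 0.141] [ 0.05  0.32  2.09 -0.42  0.22  2.13]
-1 1 [0.591 0.042 0.176] [ 0.01  0.38  1.79 -0.06  0.69  1.75]
-1 1.5 [0.648 0.035 0.184] [-0.02  0.56  1.45 -0.    1.1   1.69]
-1 1.65 [0.664 0.033 0.18 ] [-0.02  0.63  1.34  0.    1.21  1.68]
-1 1.65 [0.606 0.04  0.212] [-0.01  0.49  1.49  0.    1.2   1.69]
(0.61, -0.2855, 0.28) [-0.51  0.54  1.24 -0.    1.36 -2.08]
(0.61, -0.2855, 0.165) [-0.51  0.64  1.36 -0.    1.14 -2.08]
(0.5, -0.2855, 0.165) [-0.6   0.47  1.65 -0.    1.02 -2.17]
(0.61, -0.2855, 0.28) [-0.51  0.54  1.24 -0.    1.36  1.06]
(0.61, -0.2855, 0.165) [-0.51  0.64  1.36 -0.    1.14  1.06]
(0.5, -0.2855, 0.165) [-0.6   0.47  1.65 -0.    1.02  0.97]
1.1
```

```bash
cat >> plan.py <<'E'
from scipy.spatial.transform import Rotation as Ro
def pose2(th,psi,p0=np.pi/4,k=.5,gap=0.,back=0.,sgn=1):
    a=th+np.arctan2(33,116); roll=H+.1206*(-np.cos(a)*bx+np.sin(a)*bz)
    p=p0+k*th; R=Rp(p,1); n=R[:,2].copy()
    R=Ro.from_rotvec(psi*n).as_matrix()@R
    if sgn<0: R=R*np.array([1,-1,-1])
    s=.014-.006*min(th/1.5,1)
    return roll-(.004+.011+gap)*n+(s-back)*R[:,0]/1, R
E
python3 - <<'E'
from plan import *
for psi in (-.5,.5):
 for p0,k in ((.785,.5),(.95,.4)):
  print(psi,p0)
  for th,g,b in [(0,.006,.08),(0,.006,0),(.25,0,0),(.5,0,0),(.75,0,0),(1,0,0),(1.25,0,0),(1.65,0,0)]:
    P,R=pose2(th,psi,p0,k,gap=g,back=b); q=manip.inverse_kinematics(P,R); print(th,P.round(3),None if q is None else np.round(q,2))
E
```

```text
-0.5 0.785
0 [0.471 0.09  0.133] [ 0.51  0.46  2.16 -1.4   0.87  0.44]
0 [0.516 0.045 0.083] [0.37 0.59 2.13 4.66 0.8  0.57]
0.25 [0.529 0.044 0.116] [ 0.33  0.5   2.05 -1.33  0.76  0.17]
0.5 [0.544 0.043 0.142] [ 0.3   0.46  1.95 -1.06  0.79 -0.2 ]
0.75 [0.565 0.04  0.162] [ 0.26  0.46  1.83 -0.85  0.88 -0.51]
1 [0.591 0.038 0.177] [ 0.23  0.5   1.69 -0.69  1.   -0.75]
1.25 [0.618 0.035 0.184] [ 0.19  0.57  1.53 -0.58  1.14 -0.93]
1.65 [0.664 0.029 0.181] [ 0.15  0.72  1.27 -0.48  1.37 -1.15]
-0.5 0.95
0 [0.476 0.089 0.142] [ 0.47  0.41  2.09 -1.15  0.85  0.08]
0 [0.512 0.046 0.085] [ 0.34  0.55  2.08 -1.35  0.74  0.22]
0.25 [0.526 0.044 0.117] [ 0.31  0.49  2.   -1.1   0.77 -0.13]
0.5 [0.542 0.043 0.143] [ 0.28  0.46  1.9  -0.9   0.84 -0.41]
0.75 [0.564 0.041 0.163] [ 0.25  0.47  1.78 -0.75  0.94 -0.64]
1 [0.59  0.038 0.178] [ 0.22  0.51  1.65 -0.64  1.05 -0.82]
1.25 [0.618 0.035 0.185] [ 0.19  0.58  1.51 -0.56  1.17 -0.97]
1.65 [0.664 0.029 0.181] [ 0.15  0.72  1.27 -0.48  1.37 -1.15]
0.5 0.785
0 [0.463 0.027 0.133] [-0.43  0.34  2.41  1.85  0.73  2.5 ]
0 [0.517 0.059 0.083] [-0.27  0.53  2.31  2.11  0.72  2.34]
0.25 [0.53  0.057 0.116] [-0.26  0.42  2.22  1.72  0.58  2.84]
0.5 [0.546 0.054 0.142] None
0.75 [0.567 0.051 0.162] [-0.24  0.37  1.98  0.96  0.68 -2.52]
1 [0.592 0.047 0.177] [-0.23  0.41  1.83  0.75  0.82 -2.25]
1.25 [0.62  0.043 0.184] [-0.22  0.49  1.67  0.63  0.98 -2.06]
1.65 [0.665 0.037 0.181] [-0.21  0.64  1.41  0.53  1.23 -1.85]
0.5 0.95
0 [0.468 0.026 0.142] None
0 [0.514 0.059 0.085] [-0.26  0.48  2.25  1.78  0.59  2.76]
0.25 [0.528 0.057 0.117] None
0.5 [0.544 0.054 0.143] [-0.24  0.37  2.05  1.05  0.64 -2.64]
0.75 [0.565 0.051 0.163] [-0.23  0.39  1.93  0.83  0.75 -2.36]
1 [0.591 0.047 0.178] [-0.22  0.43  1.79  0.7   0.88 -2.17]
1.25 [0.619 0.043 0.185] [-0.22  0.5   1.65  0.61  1.02 -2.02]
1.65 [0.665 0.037 0.181] [-0.21  0.64  1.41  0.53  1.23 -1.85]
```

Run:
```python
from plan import *
manip.set_gripper(0.0,30)
f=lambda th,**k:pose2(th,-.5,.95,.4,**k)
P,R=f(0,gap=.006,back=.08); manip.move_ptp(P,R)
print(manip.current_time(),manip.current_ee_pos().round(4) if hasattr(manip.current_ee_pos(),'round') else manip.current_ee_pos(),manip.current_grip_width())
P,R=f(0,gap=.006,back=0); manip.move_l(P,R,max_speed=.08)
print(manip.current_time(),np.round(manip.current_force(),2))
snap('side','side1');snap('top','top1')
im=cv2.imread('pics/side1.png')[130:230,300:430];im2=cv2.imread('pics/top1.png')[180:260,150:260]
cv2.imwrite('pics/c1.png',np.hstack([cv2.resize(im,(400,308)),cv2.resize(im2,(400,308))]))
```

```text
3.5583 [0.4764 0.0897 0.1421] 0.002781023452753871
4.7083 [ 0.27 -0.35  0.34]
```

View pics/c1.png

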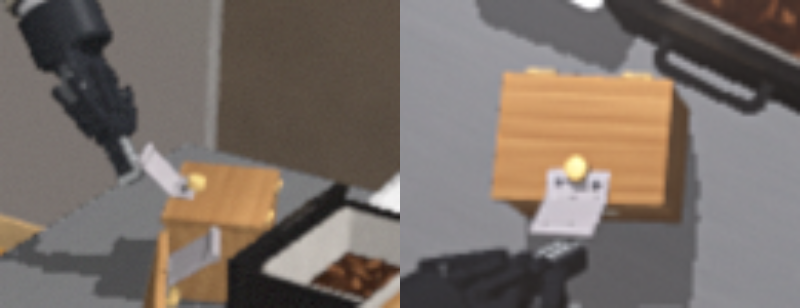

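The fingertip sits just in front of and below the tab roll, at about (130,165) in the left crop with the roll at (143,150), and there is no contact yet. I'll sweep the arc.

Run:
```python
from plan import *
f=lambda th,**k:pose2(th,-.5,.95,.4,**k)
for th in (0.,.2,.4,.6):
    P,R=f(th); manip.move_l(P,R,max_speed=.05)
    print(th,round(manip.current_time(),2),np.round(manip.current_force(),2))
snap('side','side2');snap('top','top2')
im=cv2.imread('pics/side2.png')[130:230,300:430];im2=cv2.imread('pics/top2.png')[180:260,150:260]
cv2.imwrite('pics/c2.png',np.hstack([cv2.resize(im,(400,308)),cv2.resize(im2,(400,308))]))
```

```text
0.0 5.08 [ 0.8   0.07 -0.64]
0.2 5.72 [ 0.68  0.44 -1.56]
0.4 6.35 [-1.41  0.15 -0.79]
0.6 6.98 [-0.02  0.01 -0.18]
```

View pics/c2.png

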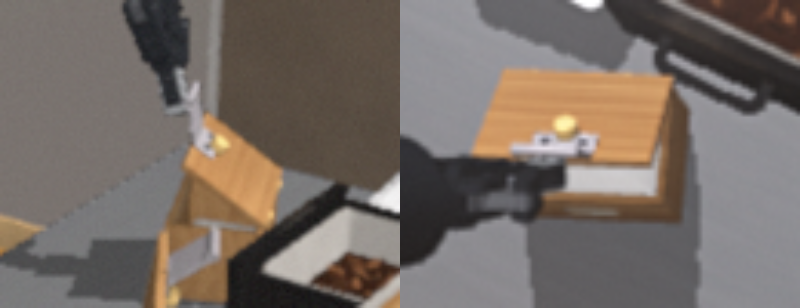

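The lid is rising on the fingertip at low force, and the box hasn't moved. I'll continue the arc.

Run:
```python
from plan import *
f=lambda th,**k:pose2(th,-.5,.95,.4,**k)
for th in (.8,1.,1.2,1.35,1.5):
    P,R=f(th); manip.move_l(P,R,max_speed=.05)
    print(th,round(manip.current_time(),2),np.round(manip.current_force(),2))
snap('side','side3');snap('top','top3')
im=cv2.imread('pics/side3.png')[130:230,300:430];im2=cv2.imread('pics/top3.png')[180:260,150:260]
cv2.imwrite('pics/c3.png',np.hstack([cv2.resize(im,(400,308)),cv2.resize(im2,(400,308))]))
```

```text
0.8 7.71 [-0.34 -0.08  0.42]
1.0 8.33 [-0.36  0.37 -0.11]
1.2 8.95 [-0.66  0.42 -0.65]
1.35 9.45 [-0.26 -0.29 -0.12]
1.5 9.95 [-0.5   0.28 -0.49]
```

View pics/c3.png

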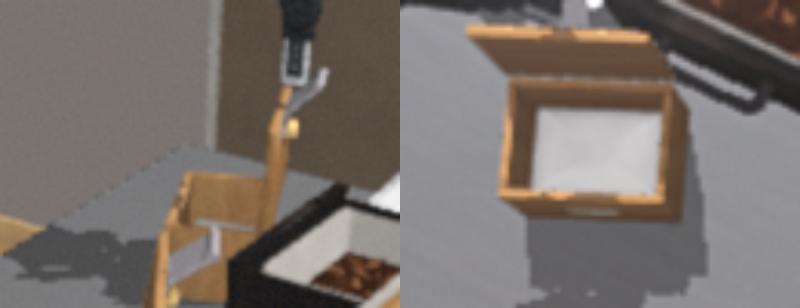

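The lid is about upright or just past it. I'll measure its angle from depth.

```bash
cat >> plan.py <<'E'
def lidangle(cam,name,Hp,fx,fy,tag):
    W=world(cam,np.load(f'pics/{name}_d.npy')).reshape(-1,3); q=W-Hp
    X=q@fx;Y=q@fy;Z=q[:,2]
    m=(np.abs(Y)<.055)&(np.abs(Y)>.024)&(Z>.025)&(Z<.082)&(np.abs(X)<.05)
    if m.sum()<20: print(tag,'few',m.sum());return
    A=np.polyfit(Z[m],X[m],1); res=X[m]-np.polyval(A,Z[m]); k=np.abs(res)<.006; A=np.polyfit(Z[m][k],X[m][k],1)
    print(tag,cam,m.sum(),'theta',round(np.pi/2+np.arctan(A[0]),3),'x at hinge',round(A[1],4))
E
python3 - <<'E'
from plan import *
for c in ('top','side'):
    lidangle(c,c+'3',H,bx,by,'shutbox')
    lidangle(c,c+'3',OB,np.array([1.,0,0]),np.array([0,1.,0]),'openbox(ref 1.75)')
im=cv2.imread('pics/top3.png');cv2.imwrite('pics/t3.png',im)
E
```

```text
shutbox top 209 theta 1.542 x at hinge -0.002
openbox(ref 1.75) top 224 theta 1.741 x at hinge -0.0026
shutbox side 31 theta 1.586 x at hinge 0.003
openbox(ref 1.75) side 51 theta 1.746 x at hinge -0.0022
```

View pics/t3.png

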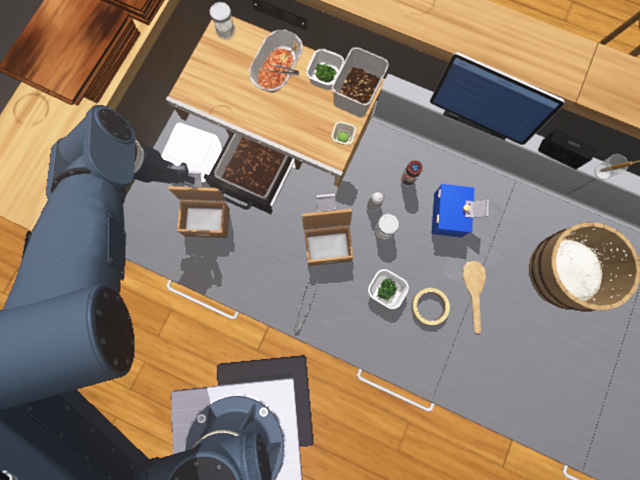

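The method reads 1.74 on the open lid, which is known to stand at 1.75. The lid being raised is at about 1.54, so I'll push slightly further and let it lean back.

Run:
```python
from plan import *
f=lambda th,**k:pose2(th,-.5,.95,.4,**k)
P,R=f(1.58); manip.move_l(P,R,max_speed=.04)
print(np.round(manip.current_force(),2))
P=P+(-.03)*bx+np.array([0,0,.03]); manip.move_l(P,None,max_speed=.05)
manip.move_l(P+np.array([-.03,0,.08]),None,max_speed=.15)
manip.dwell(.8)
for c in ('top','side'):
    snap(c,c+'4'); lidangle(c,c+'4',H,bx,by,'shutbox')
print(manip.current_time())
im=cv2.imread('pics/side4.png')[130:230,300:430];im2=cv2.imread('pics/top4.png')[180:260,150:260]
cv2.imwrite('pics/c4.png',np.hstack([cv2.resize(im,(400,308)),cv2.resize(im2,(400,308))]))
```

```text
[-0.56  0.03  0.69]
shutbox top 235 theta 1.724 x at hinge -0.0032
shutbox few 6
13.05
```

View pics/c4.png

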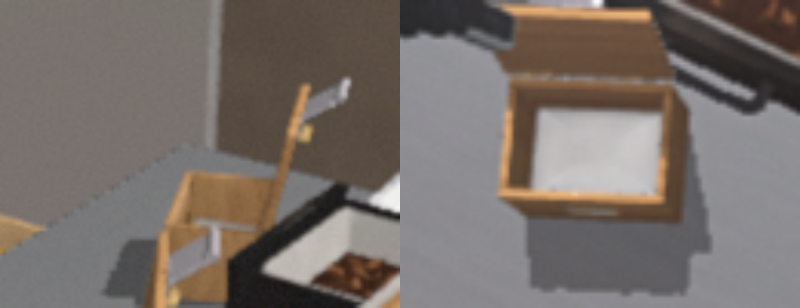

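The lid now leans back on its stop (θ≈1.72, in both views) with the finger clear of it. Next I'll shut the other lid by pushing its tab from behind.

Run:
```python
from plan import *
print(np.round(manip.current_ee_pos(),3))
manip.move_ptp(np.array([.615,-.2855,.30]),Rd)
print(manip.current_time())
manip.move_l(np.array([.612,-.2855,.167]),Rd,max_speed=.15)
print(np.round(manip.current_force(),2),manip.current_time())
snap('side','side5')
cv2.imwrite('pics/c5.png',cv2.resize(cv2.imread('pics/side5.png')[165:305,290:430],(560,560)))
```

```text
[0.596 0.034 0.293]
14.3
[-0.71  0.34  0.24] 15.3333
```

View pics/c5.png

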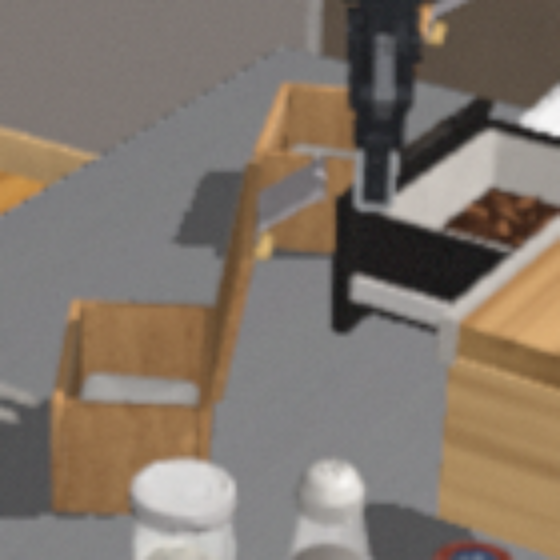

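The finger is behind the roll (tip at about (375,205), roll at (315,172)). I'll push towards the robot.

Run:
```python
from plan import *
for x in (.585,.565,.55,.535,.525):
    manip.move_l(np.array([x,-.2855,.167+(.02 if x<.56 else 0)]),None,max_speed=.05)
    print(x,np.round(manip.current_force(),2))
manip.move_l(np.array([.54,-.2855,.30]),None,max_speed=.15)
for i in range(5):
    manip.dwell(.8); 
    d=snap('side','side6')
    lidangle('side','side6',OB,np.array([1.,0,0]),np.array([0,1.,0]),'open')
print(manip.current_time())
cv2.imwrite('pics/c6.png',cv2.resize(cv2.imread('pics/side6.png')[165:305,290:430],(560,560)))
```

```text
0.585 [-0.04 -1.45  0.12]
0.565 [ 0.35  0.2  -0.09]
0.55 [0.22 0.04 0.59]
0.535 [ 0.01 -0.07  0.27]
0.525 [-0.6   0.57  1.07]
open few 0
open few 0
open few 0
open few 0
open few 0
23.2333
```

View pics/c6.png

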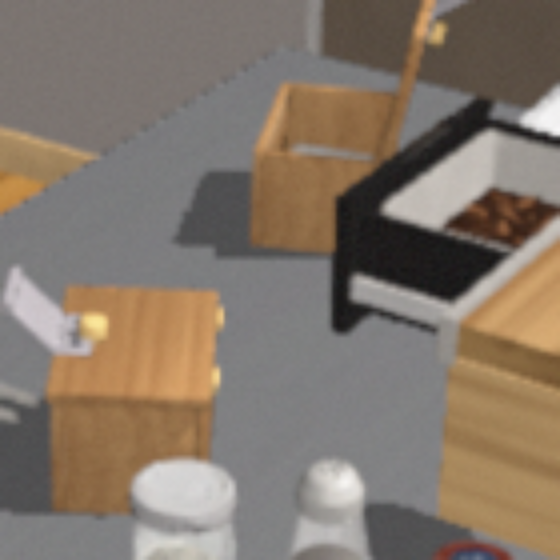

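The lid has dropped shut. I'll raise the arm clear and do final checks on lid flatness, both box positions and the bystanders.

Run:
```python
from plan import *
q=np.array([1.024,.351,1.652,0,1.139,-.085])
manip.move_l(np.array([.50,-.2,.36]),None,max_speed=.2)
manip.move_ptp(np.array([.35,.25,.36]),Rd); manip.dwell(.5)
for c in ('top','side'): snap(c,c+'7'); lidangle(c,c+'7',H,bx,by,'shutbox')
W=world('top',np.load('pics/top7_d.npy')); W0=world('top',np.load('pics/top0_d.npy'))
def rep(n,W,u0,u1,v0,v1,z0,z1):
    p=W[v0:v1,u0:u1].reshape(-1,3);p=p[(p[:,2]>z0)&(p[:,2]<z1)]
    r=cv2.minAreaRect((p[:,:2]*1000).astype(np.float32));A=np.c_[p[:,:2],np.ones(len(p))];c=np.linalg.lstsq(A,p[:,2],rcond=None)[0]
    print(n,len(p),p.mean(0).round(4),np.round(r[0],1),np.round(r[1],1),round(r[2],1),'slope',c[:2].round(3))
rep('now shut lid',W,298,360,222,272,.073,.083)
rep('now open rim',W,173,232,203,240,.062,.078)
print('expected open rim centre',(H-.044*bx).round(4), 'shut lid centre .484,-.2855')
for n in ['sesame_jar','pepper_mill','dish_greens']:
    for r in manip.look_for('top',n)[:1]: print(n,np.round(r['at'],3))
S0=cv2.imread('pics/side0.png').astype(int);S=cv2.imread('pics/side7.png').astype(int)
df=np.abs(S-S0).max(2)
for n,(u0,u1,v0,v1) in dict(jar=(322,350,280,330),mill=(360,384,280,322),dish=(228,285,282,322),tongs=(235,295,246,270)).items(): print(n,(df[v0:v1,u0:u1]>40).mean().round(3))
print(manip.current_time(),np.round(manip.current_force(),1))
cv2.imwrite('pics/f7.png',cv2.imread('pics/top7.png'))
```

```text
shutbox top 283 theta 1.706 x at hinge -0.0019
shutbox few 8
now shut lid 1444 [ 0.4854 -0.2856  0.0795] [ 485.6 -285.5] [ 92.5 123.9] 0.3 slope [-0.007 -0.   ]
now open rim 332 [0.5816 0.0415 0.0697] [589.7  35.3] [135.4  84.4] 81.9 slope [-0.02   0.001]
expected open rim centre [0.594 0.042 0.074] shut lid centre .484,-.2855
sesame_jar [ 0.509 -0.438  0.084]
pepper_mill [ 0.583 -0.42   0.072]
dish_greens [ 0.353 -0.431  0.017]
jar 0.0
mill 0.0
dish 0.006
tongs 0.001
26.425 [0.  0.1 0.1]
```

View pics/top7.png

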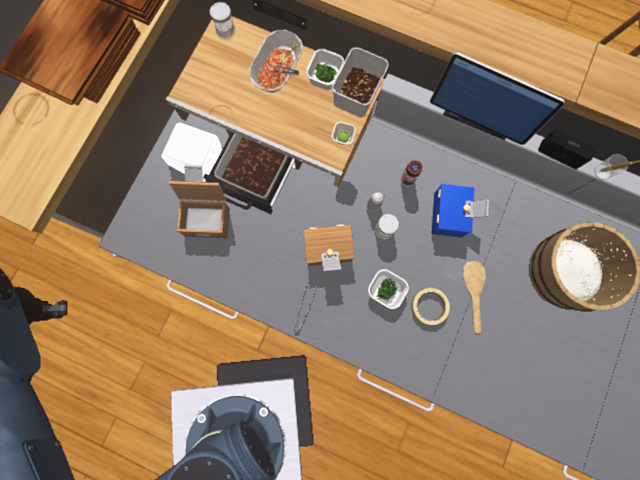

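View pics/side7.png

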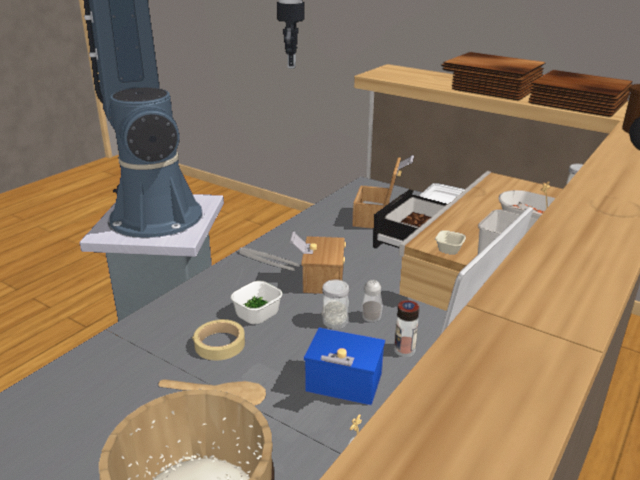

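```bash
python3 -c "
from bench import manip
manip.sign_off()"
```

```text
the job is handed in; nothing more can be done
```

I changed over both lids and handed the job in at about 26 s on the robot's clock (limit 58 s). I raised the shut lid by pushing its tab up and over in an arc. The open lid I pushed at its tab from behind until it dropped shut.

**Last checks:**
- **Raised lid:** it leans back at about 1.71 rad after release, against 1.48 rad needed to stay open. Two readings about 13 s apart, 1.72 and 1.71, agree. This came from the top camera only, because the side camera had too few depth points on this lid; its picture agrees.
- **Closed lid:** it lies flat, with its top at 79.5 mm as expected and its centre within 2 mm of the expected place.
- **Force:** readings at the tool between pushing moves stayed below about 2 N.
- **Bystanders:** the jar, pepper mill, dish and tongs look the same in the side picture before and after.

**One weak check:** the rim fit on the box now standing open gave its centre about 8 mm off. The fitted rectangle was oversized (135 mm long against 120 mm), so other points probably got into the fit. That box looks unmoved in the pictures, but I did not confirm it by a second measurement.

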